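Level the roller stand and wedge the bracket tight

TASK

The steel stand rocks because its screw foot, the one with the leaning black knob, is too short: turn the knob clockwise until the stand sits level and firm on all four feet. Then take the wooden wedge from the bench and drive it, thin end first, into the gap between the roller bracket and the slanted rail until the bracket is tight against the side stop, and let go. Leave the spanner and the square tube offcut where they lie and do not shove the stand about the bench.

Things in the scene. Friction and masses are not known exactly. Their poses are not given: they have to be found in the camera images.
- stand: loose steel stand, about 5 kg: plate 220 (x) by 200 (y) by 12 mm, top 45 mm above the bench when level. Origin on the feet's plane under the plate's centre; x away from the robot, y left, z up. Three fixed ball feet at (x, y) = (-90, -80), (90, -80), (90, 80) mm; the fourth, at (-100, 80), is the screw's ball end. Too short a screw leans the stand down at that corner and the foot (90, -80) hangs in the air
- pivot (a point): point on the stand's feet plane, under the plate's centre, on the line through the feet (-90, -80) and (90, 80) mm about which the stand rocks; the screw foot's ball lies 126 mm from that line. Axes as the stand's: its z axis is vertical when the stand is level
- home (a point): where the wedge's origin comes to lie when the wedge is tight, on the plate's top at (-59.5, -24, 45) mm in the stand's frame, same axes; push it in along +x with 5 to 18 N. The gap's mouth is 30 mm ahead. On the +y side of the gap: the bracket, then the side stop; on the -y side a rail 30 mm high, 70 mm long, whose face slants 8.5 degrees so that the gap, 16 mm at the mouth, narrows to 6 mm
- knob (a point): centre of the round black fluted knob, 36 mm across, 26 mm tall, at the screw foot's upper end, about 100 mm above the bench. Its z axis is the screw's axis, pointing up out of the knob and leaning 30 degrees from the stand's z towards the stand's -x (the robot); x and y turn with the knob. Below it the 12 mm shank is free over 30 mm. The knob stays nearly in place as it turns, since the stand rises on it
- screw (a joint): turn of the screw foot, rad; grows as the knob is turned clockwise seen from above. Each radian drives the screw 1.91 mm (12 mm a turn) out along its axis and lifts that corner 1.65 mm. It turns easily (about 0.1 N m) and stays where it is left; range -0.2 to 6.4. It starts 2.4 to 4 rad short of level
- bracket: loose roller bracket, 0.45 kg: steel block 70 by 70 by 18 mm with two cheeks and a white nylon roller, 62 mm tall in all, standing on the plate. Origin under the block's centre, axes as the stand's. It starts 2 to 5 mm off the side stop at its left (+y) and 1 to 5 mm off the end stop behind it; it touches the side stop when its origin is at y = +20 mm in the stand's frame
- wedge: loose hardwood wedge, 60 g, on the bench to the left or right of the stand, thin end away from the robot, 30 mm tall. Its head is a parallel block 35 mm long (x), 18 mm wide (y), origin under the head's centre; from the head it tapers along +x over 80 mm to 6 mm at the thin end, 97.5 mm from the origin. The +y side (y = +9 mm) is straight, the -y side slants. Grip the head across y
- offcut: piece of bright square tube 110 by 30 by 30 mm lying on the bench at the other side of the stand, origin under its centre, long along x: to be left alone
- spanner: flat steel spanner 180 mm long, on the bench between the robot and the stand: to be left alone
Things that resemble listed ones, but are neither listed nor needed, are in the scene too. What is meant by the wedge is not turquoise, and is the smaller of those in its own colour. What is meant by the bracket is not blue, and is the smaller of those in its own colour.

How it is judged:
On the way, in this order (a step that is already met when the one before it is completed fails the run):
1. the screw foot is turned until the stand sits level on its four feet (angle between stand's own z axis and vertical below 0.012 rad), for 0.3 s.
2. the wedge is driven in and the bracket is tight against the side stop (x of wedge in the frame of stand above -0.0665 m and y of bracket in the frame of stand above 0.0185 m), for 0.2 s.
At the end, for the whole second after the job is handed in: The stand is level within 0.7 degrees (no foot more than 1.5 mm off the bench), the wedge lies flat on the plate in the gap within 7 mm of its tight place (under 1 mm of slack), the bracket stands upright within 1.5 mm of the side stop, and all is at rest (all of step 2 and angle between stand's own z axis and vertical below 0.012 rad and x of wedge in the frame of stand below -0.035 m and y of wedge in the frame of stand between -0.032 and -0.018 m and z of wedge in the frame of stand between 0.04 and 0.053 m and angle between bracket's own z axis and vertical below 0.06 rad and linear speed of each of wedge, stand below 0.01 m/s); the robot touches nothing.
It fails at once if the stand is shoved more than 50 mm (distance of stand from where it was at the start of the episode above 0.05 m).
It fails at once if the spanner or the tube offcut is displaced by more than 40 mm (distance of any of offcut, spanner from where it was at the start of the episode above 0.04 m).
It also fails if it takes over 67 s, if anything falls off the work surface, if the arm or the gripper's body presses on something with over 40 N, if the wrist force passes 120 N, or if a joint passes its speed limit or range.

ROBOT

A 7-joint arm with a two-finger parallel gripper is mounted at the origin on the work surface. World frame = base frame: x ahead of the robot, y to its left, z up, the work surface at z = 0. Lengths are in m, angles in rad, forces in N, time in s.
With the tool pointing down it reaches from about 0.4 to 0.85 m from the base axis. Payload 4.5 kg.
Tool frame: the origin (TCP) lies midway between the tips of the shut fingers; the grasp point (between the pads) lies 19 mm behind it; z points along the fingers, y is the direction in which the jaws open and shut (so a half turn about z gives the same grasp; the last joint's range is limited). The gripper opens to 88 mm and grips with 3 to 60 N. Pads are 18 mm wide; open, the fingers measure 123 mm over their backs; the gripper's body (75 mm by 187 mm) begins 45 mm behind the grasp point.
Start: joints at [-1.273, 0.689, -0.195, 1.565, 0.157, 0.902, -0.215], TCP at [0.163, 0.603, 0.239] pointing down, gripper open.
Joint ranges: [-3.01, 3.01], [-0.46, 2.08], [-1.47, 1.51], [0.13, 2.56], [-1, 4.14], [0.04, 2.09], [-2.66, 2.66]. Speed limits (rad/s): [2.57, 2.57, 3.14, 3.14, 3.14, 3.14, 3.14].

INTERFACE

Orientations are given as a unit quaternion [x, y, z, w].
In Python, from plant import r gives the robot as it stands. The module is installed in compiled form; this text tells all that it offers.
- The arm moves only by the shell command python3 -m jog 'ROWS' [FORCE]. ROWS is JSON, a list of rows, each an object with "translation": the shift along the tool's x, y, z in units of 40 mm (1.0 is 40 mm), a list of three; "twist": the turn about the tool's z in units of 6 degrees (1.0 is 6 degrees); "claw": the opening in per cent of the stroke, from 0 (shut) to 100 (fully open). A call has 1 to 20 rows; each row shifts and turns the commanded pose from where the row before left it, along the tool's axes as they then stand; what a row does not reach is not made up. A row lasts 1/12 s, in which the tool goes at most 41.7 mm and 7.16 degrees, less where a joint would pass 70% of its speed; a pose out of reach is approached as far as the arm can. A call is refused whole if a number of a shift passes 1 or a number of a turn 1, either way. A call with a gripper value outside its range is refused whole. The fingers move at their own pace and stop on an object; FORCE is the grip in N (left out, the last holds). Time passes only in rows, so rows that do not move let the fingers close. It gives the time, the measured TCP pose, the force and the opening at its end, in the units of the state.
- r.get_state(): the state, without advancing time (a new reading comes with each control period).
- r.snapshot(name): name is "side" or "top" or "wrist"; returns a dict with "img" (480x640x3 uint8, red, green, blue), "fx", "fy", "cx", "cy" (pixels), "origin" and "rotation" of the camera in the world; the wrist camera has in their place "T_tool_cam" (4x4, takes a point from camera to tool coordinates, whose origin is the TCP and whose axes are the flange's). Camera axes: x right, y up, looking along -z (the intrinsics and any distortion apply to the point x, -y, -z); pixel columns grow to the right and rows downward; lengths in m; the calibration is good to about 2 mm. A picture is of the moment at which its call begins: read the wrist's pose just before it. There is no depth.
- r.finish_job(): hands the job in, once; it reports no verdict.
Trained networks look in the newest picture that a camera, given by its name, has taken for a name from the list of things; names that differ only in an ending like _2 or _b are one class to them, and where a whole thing is asked for, a point or a joint stands for the part that bears it (a point fixed in the world has none). Each returns a list of dicts, best first, with "confidence" (0 to 1); they miss things now and then, are a little off and sometimes report something else, mostly with a low value. They report only what shows in the picture. A call takes as long as a camera call. They do not tell look-alikes from the thing itself.
- r.spot_in(label, camera): "rect" ([left, top, right, bottom] in pixels, round what is visible of it).
- r.spot_point(label, camera): "location" ([row, column] in pixels: a listed point, or the origin of a listed thing).
The state is a dict: "clock": time; "q": joint angles; "qd": joint speeds; "joint_torque": joint torques, N m; "tool_pos": TCP position; "eef_rot": TCP orientation; "contact_force": force on the tool from outside, world axes, zero at the start; "moment": the same for the moment, N m; "opening": opening from 0.0 (shut) to 1.0 (fully open).
Only numpy, scipy, OpenCV 4.12 (cv2) and the standard library are available. Lean on these libraries where they do the work, as an engineer would, in place of code of your own. Each camera call takes 0.05 s, during which the arm holds its last target. There are 200 camera calls.

## Working session

There is one attempt and no reset: what is moved stays moved. The work goes in short steps, Python scripts to look and compute and a shell command to move; the robot and the scene stay as the last step left them, time stands still between calls to the robot, and variables do not carry over. Pictures are saved under pics/ and viewed, about 8 in all and at most 12, crops included, and the job is handed in when it is done.

```bash
mkdir -p pics; cat > h.py <<'E'
import numpy as np, cv2
from scipy.spatial.transform import Rotation as R
from plant import r
def snap(n, save=None):
    s=r.get_state(); d=r.snapshot(n)
    if 'origin' in d: o=np.array(d['origin']); Rm=np.array(d['rotation'])
    else:
        T=np.array(d['T_tool_cam']); Rt=R.from_quat(s['eef_rot']).as_matrix()
        o=np.array(s['tool_pos'])+Rt@T[:3,3]; Rm=Rt@T[:3,:3]
    if Rm.shape!=(3,3): Rm=R.from_quat(Rm).as_matrix()
    c=dict(o=o,R=Rm,fx=d['fx'],fy=d['fy'],cx=d['cx'],cy=d['cy'],img=d['img'],keys={k:v for k,v in d.items() if k!='img'})
    if save: cv2.imwrite('pics/'+save,cv2.cvtColor(d['img'],cv2.COLOR_RGB2BGR))
    return c
def ray(c,row,col):
    v=c['R']@np.array([(col-c['cx'])/c['fx'],-(row-c['cy'])/c['fy'],-1]); return v/np.linalg.norm(v)
def atz(c,row,col,z):
    v=ray(c,row,col); return c['o']+v*(z-c['o'][2])/v[2]
def proj(c,p):
    q=c['R'].T@(np.array(p)-c['o']); return [c['cy']-c['fy']*q[1]/-q[2], c['cx']+c['fx']*q[0]/-q[2]]
def tri(rs):
    A=np.zeros((3,3));b=np.zeros(3)
    for o,v in rs: P=np.eye(3)-np.outer(v,v);A+=P;b+=P@o
    return np.linalg.solve(A,b)
E
python3 - <<'E'
from h import *
s=r.get_state();print({k:np.round(v,3).tolist() for k,v in s.items()})
for n in ['top','side']:
    c=snap(n,n+'0.png')
    print(n,{k:v for k,v in c['keys'].items()})
    for l in ['stand','pivot','home','knob','bracket','wedge','offcut','spanner']:
        print(l,[([round(x) for x in d['location']],round(d['confidence'],2)) for d in r.spot_point(l,n)], [([round(x) for x in d['rect']],round(d['confidence'],2)) for d in r.spot_in(l,n)] )
a=cv2.imread('pics/top0.png');b=cv2.imread('pics/side0.png')
E
```

```text
{'clock': 0.0, 'q': [-1.273, 0.69, -0.195, 1.566, 0.157, 0.902, -0.215], 'qd': [-0.001, -0.001, -0.0, 0.002, -0.002, 0.001, 0.0], 'joint_torque': [0.001, -52.756, -1.266, -15.342, -0.052, 0.006, 0.0], 'tool_pos': [0.163, 0.603, 0.238], 'eef_rot': [0.131, 0.991, -0.001, -0.0], 'contact_force': [-0.291, 0.063, -0.204], 'moment': [0.001, 0.016, 0.049], 'opening': 0.995}
top {'fx': 433.5920813562409, 'fy': 433.5920813562409, 'cx': 321.44772409042343, 'cy': 237.32162812742342, 'origin': array([ 0.31732635, -0.05402686,  1.05976459]), 'rotation': array([ 0.0546861 , -0.07407616, -0.69654905,  0.71157682])}
stand [([187, 272], 0.85)] [([215, 137, 318, 244], 0.79), ([218, 228, 237, 251], 0.44)]
pivot [] [([214, 140, 317, 244], 0.78)]
home [([205, 279], 0.88)] [([218, 135, 315, 250], 0.71)]
knob [([239, 227], 0.55)] [([218, 228, 236, 245], 0.6)]
bracket [([155, 196], 0.96), ([312, 221], 0.94), ([178, 269], 0.64)] [([168, 131, 213, 173], 0.94), ([196, 295, 238, 337], 0.75), ([248, 158, 282, 194], 0.64)]
wedge [([331, 480], 0.98), ([246, 397], 0.75), ([172, 354], 0.64)] [([472, 291, 518, 343], 
[... 460 characters left out ...]
([240, 367], 0.98)] [([299, 189, 420, 259], 0.66)]
home [([230, 346], 0.73), ([192, 309], 0.41)] [([301, 186, 416, 261], 0.96)]
knob [([193, 307], 0.61), ([198, 314], 0.61)] [([299, 187, 327, 225], 0.78)]
bracket [([203, 379], 0.87), ([318, 338], 0.73), ([229, 247], 0.61), ([218, 370], 0.58)] [([362, 171, 398, 207], 0.91), ([231, 204, 264, 237], 0.81), ([356, 196, 385, 224], 0.72)]
wedge [([320, 339], 0.96), ([286, 411], 0.78), ([392, 250], 0.64), ([218, 372], 0.63)] [([236, 373, 308, 419], 0.92), ([370, 267, 417, 287], 0.79), ([331, 305, 380, 321], 0.66)]
offcut [([197, 316], 0.55)] [([297, 190, 332, 201], 0.9)]
spanner [([261, 294], 0.69), ([193, 308], 0.22)] [([281, 242, 304, 284], 0.91)]
```

```bash
python3 - <<'E'
import cv2
a=cv2.imread('pics/top0.png')[110:360,130:530];cv2.imwrite('pics/v1.png',cv2.resize(a,None,fx=2,fy=2,interpolation=2))
a=cv2.imread('pics/side0.png')[150:430,210:460];cv2.imwrite('pics/v2.png',cv2.resize(a,None,fx=2,fy=2,interpolation=2))
E
```

```text
(no output)
```

View pics/v1.png

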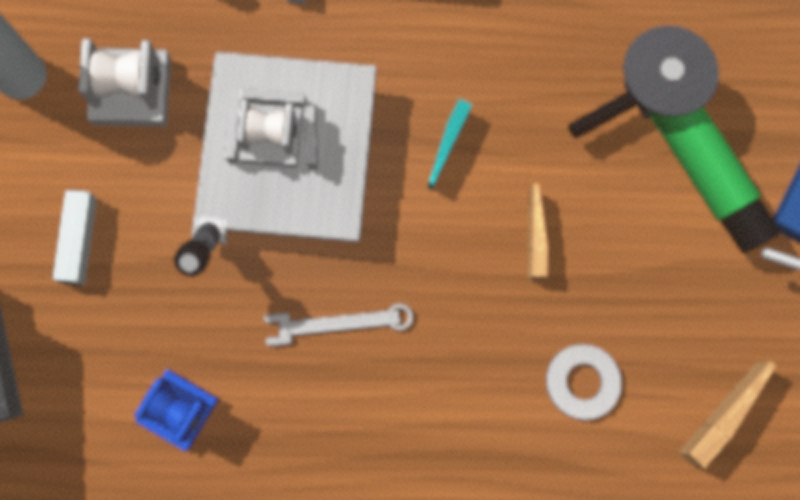

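View pics/v2.png

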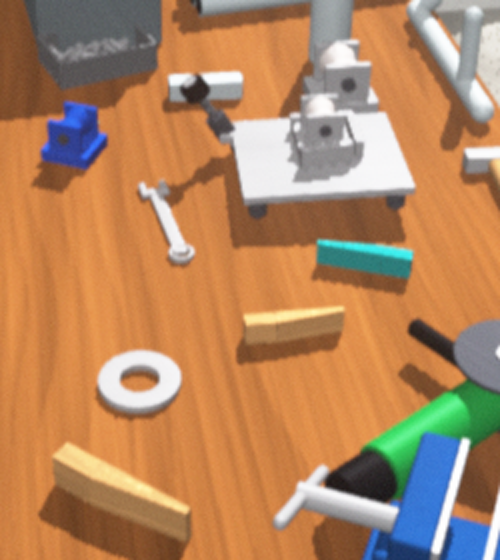

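View 1 (top): stand at about (276,185), knob (227,239), offcut to its left (168,231) and spanner (301,270).
- Wedge candidates (top pixels): turquoise (355,183), small wooden (399,228) and big wooden (495,317). The small wooden one fits: not turquoise, and the smaller of the two in wood.
- Bracket candidates: grey on the plate (266,176), bigger grey (193,152) and blue (218,315). The one on the plate fits.

View 2 (side) agrees, with the small wooden wedge at (357,313).

```bash
python3 - <<'E'
from h import *
t=snap('top');s=snap('side')
def both(n,a,b):
    p=tri([(t['o'],ray(t,*a)),(s['o'],ray(s,*b))]);print(n,p.round(4),'resid',(np.array(proj(t,p))-a).round(1),(np.array(proj(s,p))-b).round(1))
both('knob',(239,227),(193,307)); both('knob_b',(239,227),(194,307.5))
both('home',(205,279),(230,346)); both('stand?',(187,272),(241,367))
cs=[(53,216),(66,375),(240,359),(228,194)]
P=[atz(t,110+a/2,130+b/2,.045) for a,b in cs];print(np.round(P,4))
P=np.array(P)
for i,j in ((2,1),(3,0)): v=P[j]-P[i];print('x edge yaw',np.degrees(np.arctan2(v[1],v[0])),np.linalg.norm(v))
for i,j in ((1,0),(2,3)): v=P[j]-P[i];print('y edge yaw',np.degrees(np.arctan2(-v[0],v[1])),np.linalg.norm(v))
print('centre',P.mean(0))
print('wedge',atz(t,246,397,0)); both('wedge',(246,397),(320,339))
# wedge top face head corners (crop px): (277,530),(277,547) thin (184,535)
for a in [(276,530),(276,546),(184,532),(184,539)]: print(atz(t,110+a[0]/2,130+a[1]/2,.03).round(4))
print('offcut',atz(t,231,168,0),'spanner',[atz(t,*x,.0).round(3) for x in [(270,301),(268,330),(275,265)]])
print('turq',atz(t,183,355,.0))
st=r.get_state();print(R.from_quat(st['eef_rot']).as_matrix().round(3),st['clock'])
w=snap('wrist','w0.png');print(w['keys'])
E
```

```text
knob [0.4856 0.1307 0.1083] resid [-0.6  0. ] [ 0.1 -0.5]
knob_b [0.4867 0.1314 0.1046] resid [-0.8  0.1] [ 0.1 -0.6]
home [0.5775 0.0231 0.0502] resid [ 1.  -0.1] [-0.2  0.9]
stand? [ 0.6404  0.0469 -0.0062] resid [ 0.4 -0. ] [-0.1  0.4]
[[ 0.7532  0.1309  0.045 ]
 [ 0.7423 -0.066   0.045 ]
 [ 0.5219 -0.0514  0.045 ]
 [ 0.5316  0.1451  0.045 ]]
x edge yaw -3.793440996704183 0.22092285054267624
x edge yaw -3.6713211833989696 0.22210413109217675
y edge yaw -3.1819416120655335 0.19715888079476357
y edge yaw -2.8365479610950697 0.19670169281244015
centre [0.63725539 0.03965243 0.045     ]
wedge [ 0.4956628  -0.26994224  0.        ]
wedge [ 0.5002 -0.2706 -0.0017] resid [-1.7  0.1] [ 0.4 -1.8]
[ 0.4856 -0.2589  0.03  ]
[ 0.4861 -0.2784  0.03  ]
[ 0.6005 -0.2628  0.03  ]
[ 0.6008 -0.2715  0.03  ]
offcut [0.51984889 0.29752859 0.        ] spanner [array([ 0.431, -0.033,  0.   ]), array([ 0.437, -0.104,  0.   ]), array([0.416, 0.055, 0.   ])]
turq [ 0.65604574 -0.16435033  0.        ]
[[-0.965  0.261  0.   ]
 [ 0.261  0.965  0.   ]
 [-0.     0.    -1.   ]] 1.8
{'fx': 404.1324471822654, 'fy': 404.1324471822654, 'cx': 314.5446105601591, 'cy': 244.02744553428278, 'T_tool_cam': array([[ 4.04316375e-04,  9.67076675e-01,  2.54484856e-01,
         6.49157627e-02],
       [ 9.99999534e-01, -1.67927637e-04, -9.50615648e-04,
         6.39156386e-04],
       [-8.76583179e-04,  2.54485121e-01, -9.67076292e-01,
        -1.46558412e-01],
       [ 0.00000000e+00,  0.00000000e+00,  0.00000000e+00,
         1.00000000e+00]])}
```

View pics/side0.png

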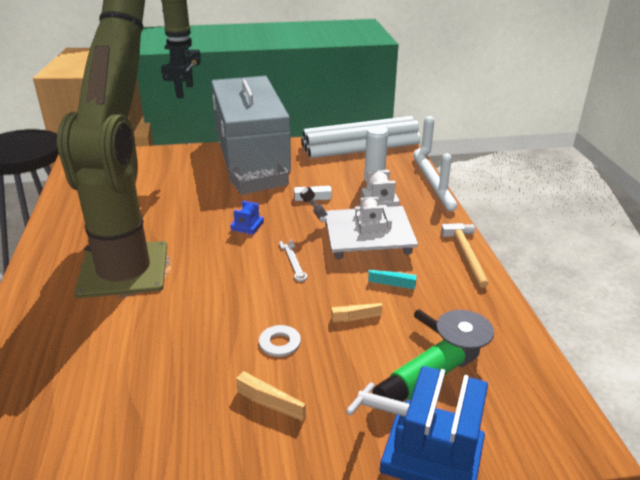

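```bash
python3 - <<'E'
from h import *
s=r.get_state();Rt=R.from_quat(s['eef_rot']).as_matrix();p=np.array(s['tool_pos'])
for tgt in [(.163,.603,.40),(.4856,.1307,.40),(.4856,.1307,.25)]:
    print(((Rt.T@(np.array(tgt)-p))/.04).round(2)); p=np.array(tgt)
E
```

```text
[-0.   -0.01 -4.03]
[-10.86  -9.3   -0.  ]
[ 0.   -0.    3.75]
```

View 3 (full side): a tall toolbox stands at (250,130), between the arm and the stand. I lift over it first.

```bash
python3 -m jog '[{"translation":[0,0,-1],"twist":0,"claw":100},{"translation":[0,0,-1],"twist":0,"claw":100},{"translation":[0,0,-1],"twist":0,"claw":100},{"translation":[0,0,-1],"twist":0,"claw":100},{"translation":[0,0,-1],"twist":0,"claw":100},{"translation":[0,0,-0.5],"twist":0,"claw":100}]' 20
python3 -m jog '[{"translation":[-0.72,-0.62,0],"twist":0,"claw":100},{"translation":[-0.72,-0.62,0],"twist":0,"claw":100},{"translation":[-0.72,-0.62,0],"twist":0,"claw":100},{"translation":[-0.72,-0.62,0],"twist":0,"claw":100},{"translation":[-0.72,-0.62,0],"twist":0,"claw":100},{"translation":[-0.72,-0.62,0],"twist":0,"claw":100},{"translation":[-0.72,-0.62,0],"twist":0,"claw":100},{"translation":[-0.72,-0.62,0],"twist":0,"claw":100},{"translation":[-0.72,-0.62,0],"twist":0,"claw":100},{"translation":[-0.72,-0.62,0],"twist":0,"claw":100},{"translation":[-0.72,-0.62,0],"twist":0,"claw":100},{"translation":[-0.72,-0.62,0],"twist":0,"claw":100},{"translation":[-0.72,-0.62,0],"twist":0,"claw":100}]' 20
```

```text
clock: 2.35
tool_pos: [0.163, 0.6045, 0.4645]
eef_rot: [0.132, 0.991, 0.004, 0.0]
contact_force: [0.2, 1.0, -0.5]
opening: 1.004
clock: 3.43
tool_pos: [0.4409, 0.1928, 0.459]
eef_rot: [0.131, 0.991, 0.0, 0.0]
contact_force: [0.4, 0.0, 0.5]
opening: 1.0
```

```bash
python3 -m jog '[{"translation":[0,0,0.5],"twist":-1,"claw":100},{"translation":[0,0,0.5],"twist":-0.95,"claw":100},{"translation":[-0.5,-0.6,0.6],"twist":0,"claw":100},{"translation":[-0.5,-0.6,0.6],"twist":0,"claw":100},{"translation":[-0.2,-0.3,0.9],"twist":0,"claw":100},{"translation":[0,0,0.7],"twist":0,"claw":100},{"translation":[0,0,0.4],"twist":0,"claw":100},{"translation":[0,0,0],"twist":0,"claw":100},{"translation":[0,0,0],"twist":0,"claw":100}]' 20
python3 - <<'E'
from h import *
w=snap('wrist','w1.png');st=r.get_state()
print(st['tool_pos'],R.from_quat(st['eef_rot']).as_matrix().round(3)[:,1])
for l in ['knob','home','stand','bracket','pivot']:
    print(l,[([round(x,1) for x in d['location']],round(d['confidence'],2)) for d in r.spot_point(l,'wrist')])
for d in r.spot_point('knob','wrist')[:1]: print(atz(w,*d['location'],.102))
print(proj(w,(.4856,.1307,.102)))
E
```

```text
clock: 4.18
tool_pos: [0.4845, 0.1318, 0.2906]
eef_rot: [0.03, 1.0, -0.0, -0.001]
contact_force: [0.1, 0.1, 0.1]
opening: 1.001
[0.48520929 0.13224817 0.29157107] [0.059 0.998 0.001]
knob [([220.3, 320.1], 0.91)]
home [([301.6, 216.4], 0.82), ([220.5, 317.8], 0.4)]
stand [([336.2, 241.1], 0.65)]
bracket [([29.5, 337.0], 0.9), ([357.5, 259.1], 0.59)]
pivot []
[0.48728152 0.13719658 0.102     ]
[np.float64(218.7922204767317), np.float64(312.3007825638273)]
```

View pics/w1.png

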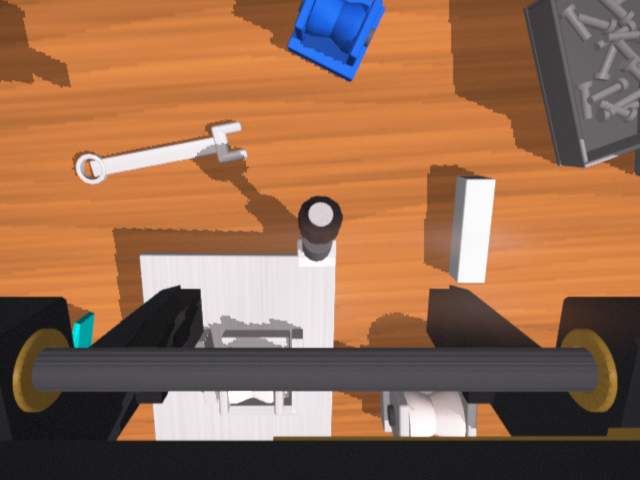

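View 4 (wrist): the knob is at (320,218), about 4 mm to the +y side of the jaw midline (column 315). I correct for that, pre-turn counter-clockwise and descend.

```bash
python3 -m jog '[{"translation":[-0.03,0.1,0.9],"twist":0,"claw":100},{"translation":[0,0,0.9],"twist":-1,"claw":100},{"translation":[0,0,0.9],"twist":-1,"claw":100},{"translation":[0,0,0.9],"twist":-1,"claw":100},{"translation":[0,0,0.8],"twist":-1,"claw":100},{"translation":[0,0,0.5],"twist":-1,"claw":100},{"translation":[0,0,0.28],"twist":0,"claw":100},{"translation":[0,0,0],"twist":0,"claw":100}]' 20
python3 - <<'E'
from h import *
w=snap('wrist','w2.png');t=snap('top','t2.png');cv2.imwrite('pics/v5.png',np.hstack([cv2.imread('pics/w2.png')[120:420,150:500],cv2.resize(cv2.imread('pics/t2.png')[160:310,170:320],None,fx=2,fy=2)]))
E
```

```text
clock: 5.2
tool_pos: [0.4851, 0.1355, 0.0815]
eef_rot: [-0.23, 0.973, -0.0, -0.002]
contact_force: [-0.3, 0.9, 0.1]
opening: 1.0
```

View pics/v5.png

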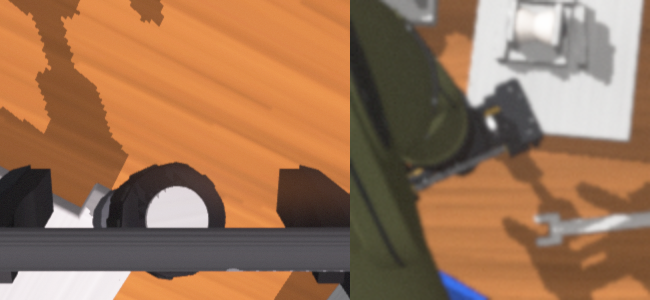

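View 5: the knob sits centred between the open jaws. I close and look at the force before turning.

```bash
python3 -m jog '[{"translation":[0,0,0],"twist":0,"claw":30},{"translation":[0,0,0],"twist":0,"claw":30},{"translation":[0,0,0],"twist":0,"claw":30},{"translation":[0,0,0],"twist":0,"claw":30},{"translation":[0,0,0],"twist":0,"claw":30}]' 20
python3 -m jog '[{"translation":[0,0,0],"twist":0.8,"claw":30},{"translation":[0,0,0],"twist":0.8,"claw":30},{"translation":[0,0,0],"twist":0.8,"claw":30},{"translation":[0,0,0],"twist":0.8,"claw":30},{"translation":[0,0,0],"twist":0.8,"claw":30}]' 20
python3 -c "
from h import *
s=r.get_state();print(np.round(s['moment'],2),np.round(s['contact_force'],1))"
python3 -m jog '[{"translation":[0,0,0],"twist":0.8,"claw":30},{"translation":[0,0,0],"twist":0.8,"claw":30},{"translation":[0,0,0],"twist":0.8,"claw":30},{"translation":[0,0,0],"twist":0.8,"claw":30},{"translation":[0,0,0],"twist":0.8,"claw":30}]' 20
python3 -c "
from h import *
s=r.get_state();print(np.round(s['moment'],2),np.round(s['contact_force'],1))"
```

```text
clock: 5.72
tool_pos: [0.4864, 0.1358, 0.084]
eef_rot: [-0.23, 0.973, 0.0, 0.001]
contact_force: [0.1, 0.0, 1.2]
opening: 0.643
clock: 6.13
tool_pos: [0.4872, 0.1354, 0.0836]
eef_rot: [-0.021, 1.0, -0.0, 0.001]
contact_force: [2.7, -1.5, -2.8]
opening: 0.404
[-0.01 -0.42  0.31] [ 2.7 -1.5 -2.8]
clock: 6.55
tool_pos: [0.4875, 0.1362, 0.0837]
eef_rot: [0.187, 0.982, 0.001, 0.001]
contact_force: [3.4, -1.5, -2.0]
opening: 0.41
[ 0.42 -0.68  0.58] [ 3.4 -1.5 -2. ]
```

```bash
python3 -m jog '[{"translation":[0,0,0],"twist":0.8,"claw":30},{"translation":[0,0,0],"twist":0.8,"claw":30},{"translation":[0,0,0],"twist":0.8,"claw":30},{"translation":[0,0,0],"twist":0,"claw":30},{"translation":[0,0,0],"twist":0,"claw":62},{"translation":[0,0,0],"twist":0,"claw":62},{"translation":[0,0,0],"twist":0,"claw":62},{"translation":[0,0,0],"twist":0,"claw":62}]' 20
python3 -m jog '[{"translation":[0,0,0],"twist":-1,"claw":62},{"translation":[0,0,0],"twist":-1,"claw":62},{"translation":[0,0,0],"twist":-1,"claw":62},{"translation":[0,0,0],"twist":-1,"claw":62},{"translation":[0,0,0],"twist":-1,"claw":62},{"translation":[0,0,0],"twist":-1,"claw":62},{"translation":[0,0,0],"twist":-1,"claw":62},{"translation":[0,0,0],"twist":-1,"claw":62},{"translation":[0,0,0],"twist":-1,"claw":62},{"translation":[0,0,0],"twist":-1,"claw":62},{"translation":[0,0,0],"twist":-0.5,"claw":62},{"translation":[0,0,0],"twist":0,"claw":62}]' 20
python3 - <<'E'
from h import *
s=snap('side','s3.png');t=snap('top','t3.png')
a=cv2.cvtColor(cv2.imread('pics/side0.png'),cv2.COLOR_BGR2GRAY);b=cv2.cvtColor(cv2.imread('pics/s3.png'),cv2.COLOR_BGR2GRAY)
# stand model projection: what shift would a tilt of the 126mm lever give?
yaw=np.radians(-3.5);Rz=R.from_euler('z',yaw).as_matrix();C=np.array([.637,.040,0])
ax=np.array([90,80,0])/np.hypot(90,80)
def P(p,tilt): return C+Rz@(R.from_rotvec(ax*tilt).as_matrix()@np.array(p))
for n,p in [('nr',(-.11,-.1,.045)),('fr',(.11,-.1,.045)),('fl',(.11,.1,.045)),('knob',(-.158,.08,.1)),('brk',(0,.02,.1))]:
    print(n,np.round(proj(s,P(p,0)),1),(np.array(proj(s,P(p,0)))-proj(s,P(p,-.042))).round(2),(np.array(proj(t,P(p,0)))-proj(t,P(p,-.042))).round(2))
print(P((-.1,.08,0),-.042))
E
```

```text
clock: 7.22
tool_pos: [0.4854, 0.1358, 0.0835]
eef_rot: [0.307, 0.952, -0.0, -0.001]
contact_force: [-0.3, 0.5, 0.1]
opening: 0.619
clock: 8.22
tool_pos: [0.4857, 0.1355, 0.0835]
eef_rot: [-0.236, 0.972, 0.0, -0.0]
contact_force: [0.6, -0.0, -0.1]
opening: 0.619
nr [249.3 330.5] [0.3  0.56] [-0.46  0.63]
fr [245.1 416.6] [2.32 0.43] [0.53 0.6 ]
fl [205.8 400.8] [0.2  0.54] [-0.44  0.62]
knob [196.  306.1] [-1.76  1.05] [-1.61  0.92]
brk [204.6 367.4] [0.31 1.24] [-1.13  1.45]
[ 0.54213914  0.12586808 -0.00530006]
```

```bash
cat > edge.py <<'E'
from h import *
def edge(f):
    g=cv2.GaussianBlur(cv2.cvtColor(cv2.imread('pics/'+f),cv2.COLOR_BGR2HSV)[:,:,1].astype(float),(0,0),1)
    xs=[];ys=[]
    for c in range(345,410):
        r0=249.3-(c-330.5)*4.2/86; lo=int(r0)-6; col=g[lo:int(r0)+13,c]; d=np.abs(np.diff(col)); k=int(d[1:-1].argmax())+1
        a,b,e=d[k-1],d[k],d[k+1]; xs.append(c); ys.append(lo+k+.5+.5*(a-e)/(a-2*b+e+1e-9))
    xs=np.array(xs);ys=np.array(ys);m=np.ones(len(xs),bool)
    for _ in range(4):
        p=np.polyfit(xs[m],ys[m],1);rs=ys-np.polyval(p,xs);m=np.abs(rs)<max(.15,1.5*np.median(np.abs(rs)))
    return np.polyval(p,[332,415]).round(2),rs[m].std().round(3),m.sum()
if __name__=='__main__':
    import sys
    for f in sys.argv[1:]: print(f,*edge(f))
E
python3 edge.py side0.png s3.png
python3 - <<'E'
from h import *
for i in range(2): snap('side',f's3{i}.png')
E
python3 edge.py s30.png s31.png
```

```text
side0.png [252.18 247.01] 0.079 57
s3.png [252.22 247.33] 0.07 50
s30.png [252.2  247.32] 0.084 56
s31.png [252.21 247.3 ] 0.079 56
```

```bash
python3 -m jog '[{"translation":[0,0,0],"twist":0,"claw":30},{"translation":[0,0,0],"twist":0,"claw":30},{"translation":[0,0,0],"twist":0,"claw":30},{"translation":[0,0,0],"twist":0,"claw":30},{"translation":[0,0,0],"twist":0,"claw":30},{"translation":[0,0,0],"twist":1,"claw":30},{"translation":[0,0,0],"twist":1,"claw":30},{"translation":[0,0,0],"twist":1,"claw":30},{"translation":[0,0,0],"twist":1,"claw":30},{"translation":[0,0,0],"twist":1,"claw":30},{"translation":[0,0,0],"twist":1,"claw":30},{"translation":[0,0,0],"twist":1,"claw":30},{"translation":[0,0,0],"twist":1,"claw":30},{"translation":[0,0,0],"twist":1,"claw":30},{"translation":[0,0,0],"twist":1,"claw":30},{"translation":[0,0,0],"twist":1,"claw":30},{"translation":[0,0,0],"twist":0,"claw":30}]' 25
python3 -m jog '[{"translation":[0,0,0],"twist":0,"claw":62},{"translation":[0,0,0],"twist":0,"claw":62},{"translation":[0,0,0],"twist":0,"claw":62},{"translation":[0,0,0],"twist":0,"claw":62},{"translation":[0,0,0],"twist":-1,"claw":62},{"translation":[0,0,0],"twist":-1,"claw":62},{"translation":[0,0,0],"twist":-1,"claw":62},{"translation":[0,0,0],"twist":-1,"claw":62},{"translation":[0,0,0],"twist":-1,"claw":62},{"translation":[0,0,0],"twist":-1,"claw":62},{"translation":[0,0,0],"twist":-1,"claw":62},{"translation":[0,0,0],"twist":-1,"claw":62},{"translation":[0,0,0],"twist":-1,"claw":62},{"translation":[0,0,0],"twist":-1,"claw":62},{"translation":[0,0,0],"twist":-1,"claw":62},{"translation":[0,0,0],"twist":0,"claw":62}]' 25
python3 -c "
from h import *
snap('side','s4.png')"
python3 edge.py s4.png
```

```text
clock: 9.83
tool_pos: [0.4881, 0.1363, 0.0835]
eef_rot: [0.333, 0.943, 0.001, 0.002]
contact_force: [4.1, -2.6, -4.0]
opening: 0.43
clock: 11.17
tool_pos: [0.4856, 0.1355, 0.0835]
eef_rot: [-0.237, 0.972, 0.0, -0.0]
contact_force: [1.0, 0.0, -0.7]
opening: 0.621
s4.png [252.19 247.78] 0.078 48
```

```bash
python3 -m jog '[{"translation":[0,0,0],"twist":0,"claw":30},{"translation":[0,0,0],"twist":0,"claw":30},{"translation":[0,0,0],"twist":0,"claw":30},{"translation":[0,0,0],"twist":0,"claw":30},{"translation":[0,0,0],"twist":0,"claw":30},{"translation":[0,0,0],"twist":1,"claw":30},{"translation":[0,0,0],"twist":1,"claw":30},{"translation":[0,0,0],"twist":1,"claw":30},{"translation":[0,0,0],"twist":1,"claw":30},{"translation":[0,0,0],"twist":1,"claw":30},{"translation":[0,0,0],"twist":1,"claw":30},{"translation":[0,0,0],"twist":1,"claw":30},{"translation":[0,0,0],"twist":1,"claw":30},{"translation":[0,0,0],"twist":1,"claw":30},{"translation":[0,0,0],"twist":1,"claw":30},{"translation":[0,0,0],"twist":1,"claw":30},{"translation":[0,0,0],"twist":0,"claw":30}]' 35
python3 -m jog '[{"translation":[0,0,0],"twist":0,"claw":62},{"translation":[0,0,0],"twist":0,"claw":62},{"translation":[0,0,0],"twist":0,"claw":62},{"translation":[0,0,0],"twist":0,"claw":62},{"translation":[0,0,0],"twist":-1,"claw":62},{"translation":[0,0,0],"twist":-1,"claw":62},{"translation":[0,0,0],"twist":-1,"claw":62},{"translation":[0,0,0],"twist":-1,"claw":62},{"translation":[0,0,0],"twist":-1,"claw":62},{"translation":[0,0,0],"twist":-1,"claw":62},{"translation":[0,0,0],"twist":-1,"claw":62},{"translation":[0,0,0],"twist":-1,"claw":62},{"translation":[0,0,0],"twist":-1,"claw":62},{"translation":[0,0,0],"twist":-1,"claw":62},{"translation":[0,0,0],"twist":-1,"claw":62},{"translation":[0,0,0],"twist":0,"claw":62}]' 25
python3 -c "
from h import *
snap('side','s5.png')"
python3 edge.py s5.png
python3 -m jog '[{"translation":[0,0,0],"twist":0,"claw":30},{"translation":[0,0,0],"twist":0,"claw":30},{"translation":[0,0,0],"twist":0,"claw":30},{"translation":[0,0,0],"twist":0,"claw":30},{"translation":[0,0,0],"twist":0,"claw":30},{"translation":[0,0,0],"twist":1,"claw":30},{"translation":[0,0,0],"twist":1,"claw":30},{"translation":[0,0,0],"twist":1,"claw":30},{"translation":[0,0,0],"twist":1,"claw":30},{"translation":[0,0,0],"twist":1,"claw":30},{"translation":[0,0,0],"twist":1,"claw":30},{"translation":[0,0,0],"twist":1,"claw":30},{"translation":[0,0,0],"twist":1,"claw":30},{"translation":[0,0,0],"twist":1,"claw":30},{"translation":[0,0,0],"twist":1,"claw":30},{"translation":[0,0,0],"twist":1,"claw":30},{"translation":[0,0,0],"twist":0,"claw":30}]' 35
python3 -m jog '[{"translation":[0,0,0],"twist":0,"claw":62},{"translation":[0,0,0],"twist":0,"claw":62},{"translation":[0,0,0],"twist":0,"claw":62},{"translation":[0,0,0],"twist":0,"claw":62},{"translation":[0,0,0],"twist":-1,"claw":62},{"translation":[0,0,0],"twist":-1,"claw":62},{"translation":[0,0,0],"twist":-1,"claw":62},{"translation":[0,0,0],"twist":-1,"claw":62},{"translation":[0,0,0],"twist":-1,"claw":62},{"translation":[0,0,0],"twist":-1,"claw":62},{"translation":[0,0,0],"twist":-1,"claw":62},{"translation":[0,0,0],"twist":-1,"claw":62},{"translation":[0,0,0],"twist":-1,"claw":62},{"translation":[0,0,0],"twist":-1,"claw":62},{"translation":[0,0,0],"twist":-1,"claw":62},{"translation":[0,0,0],"twist":0,"claw":62}]' 25
python3 -c "
from h import *
snap('side','s6.png');snap('wrist','w6.png')"
python3 edge.py s6.png
```

```text
clock: 12.63
tool_pos: [0.4883, 0.1377, 0.0836]
eef_rot: [0.332, 0.943, 0.002, 0.002]
contact_force: [4.4, 0.8, -3.2]
opening: 0.425
clock: 13.97
tool_pos: [0.4855, 0.1351, 0.0834]
eef_rot: [-0.236, 0.972, -0.0, -0.001]
contact_force: [-0.9, 0.1, -0.4]
opening: 0.622
s5.png [251.99 248.24] 0.073 56
clock: 15.43
tool_pos: [0.4878, 0.1382, 0.0835]
eef_rot: [0.332, 0.943, 0.002, 0.002]
contact_force: [1.3, 2.3, -5.4]
opening: 0.424
clock: 16.77
tool_pos: [0.4856, 0.1348, 0.0834]
eef_rot: [-0.236, 0.972, -0.0, -0.001]
contact_force: [0.9, -0.4, 0.3]
opening: 0.619
s6.png [252.02 248.7 ] 0.066 55
```

```bash
python3 -m jog '[{"translation":[0,0,-1],"twist":0,"claw":62},{"translation":[0,0,-1],"twist":1,"claw":62},{"translation":[0,0,-1],"twist":1,"claw":62},{"translation":[0,0,-1],"twist":1,"claw":62},{"translation":[0,0,-1],"twist":1,"claw":62},{"translation":[0,0,-1],"twist":1,"claw":62},{"translation":[0,0,-0.5],"twist":0.5,"claw":62},{"translation":[-0.9,-0.34,0],"twist":0,"claw":62},{"translation":[-0.9,-0.34,0],"twist":0,"claw":62},{"translation":[-0.9,-0.34,0],"twist":0,"claw":62},{"translation":[-0.9,-0.34,0],"twist":0,"claw":62},{"translation":[-0.9,-0.34,0],"twist":0,"claw":62},{"translation":[-0.9,-0.34,0],"twist":0,"claw":62},{"translation":[0,0,0],"twist":0,"claw":62},{"translation":[0,0,0],"twist":0,"claw":62}]' 25
python3 -c "
from h import *
w=snap('wrist','w7.png');s=snap('side','s7.png');t=snap('top','t7.png');st=r.get_state();print(st['eef_rot'],st['tool_pos'])
for l in ['home','stand','bracket','pivot','knob']:
    print(l,[([round(x,1) for x in d['location']],round(d['confidence'],2)) for d in r.spot_point(l,'wrist')])"
python3 edge.py s7.png
```

```text
clock: 18.12
tool_pos: [0.6933, 0.031, 0.3416]
eef_rot: [0.053, 0.999, -0.0, -0.001]
contact_force: [-0.4, 0.6, 0.0]
opening: 0.621
[ 5.03034020e-02  9.98733601e-01  5.17179922e-04 -7.03884872e-04] [0.69155309 0.03399014 0.34352593]
home [([90.2, 295.1], 0.87)]
stand []
bracket [([194.9, 491.8], 0.76), ([153.5, 339.2], 0.63)]
pivot []
knob []
s7.png [252.  248.7] 0.07 55
```

View pics/w7.png

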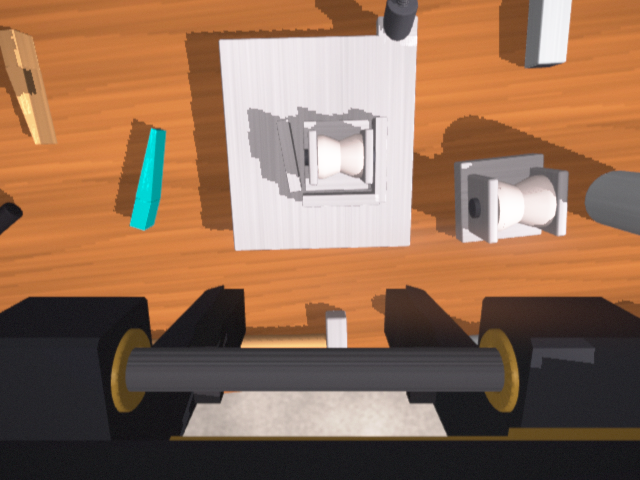

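View 6 (wrist, hovering): the whole plate shows, with corners near (220,40), (415,36), (411,246) and (236,250). The slanted rail is at (290,155) and the bracket at (345,160). The small wedge is at the left edge. I fit the plate for its absolute tilt.

```bash
cat > plate.py <<'E'
from h import *
def lines(f,segs,rad=6):
    g=cv2.GaussianBlur(cv2.cvtColor(cv2.imread('pics/'+f),cv2.COLOR_BGR2HSV)[:,:,1].astype(np.float32),(0,0),1.0)
    L=[]
    for a,b in segs:
        a=np.array(a,float);b=np.array(b,float)
        for it in range(2):
            d=(b-a)/np.linalg.norm(b-a);n=np.array([-d[1],d[0]]);pts=[]
            for u in np.linspace(.06,.94,80):
                p=a+u*(b-a);k=np.arange(-rad,rad+.01,.25);q=p+k[:,None]*n
                v=cv2.remap(g,q[:,0].astype(np.float32)[None],q[:,1].astype(np.float32)[None],1)[0]
                e=np.abs(np.gradient(v));i=e.argmax();m=slice(max(0,i-4),i+5)
                pts.append(p+n*(k[m]*e[m]).sum()/e[m].sum())
            pts=np.array(pts,np.float32)
            vx,vy,x0,y0=cv2.fitLine(pts,cv2.DIST_HUBER,0,.01,.01).ravel()
            for _ in range(3):
                rs=np.abs((pts[:,0]-x0)*-vy+(pts[:,1]-y0)*vx);k=rs<max(.25,2*np.median(rs))
                vx,vy,x0,y0=cv2.fitLine(pts[k],cv2.DIST_L2,0,.01,.01).ravel()
            pr=lambda p:np.array([x0,y0])+((p[0]-x0)*vx+(p[1]-y0)*vy)*np.array([vx,vy])
            a,b=pr(a),pr(b)
        L.append(np.cross([x0,y0,1],[x0+vx,y0+vy,1])); print('line rms',rs[k].std().round(3),k.sum(),end='; ')
    return L
def plate(c,f,NR,FR,FL,NL,short=1.0):
    e=np.array(NL,float)*(short)+np.array(NR,float)*(1-short)
    L=lines(f,[(NR,FR),(FR,FL),(FL,NL),(NR,e)])
    X=lambda i,j:(lambda v:v[:2]/v[2])(np.cross(L[i],L[j]))
    ic=np.array([X(3,0),X(0,1),X(1,2),X(2,3)])
    ob=np.array([(-.11,-.1,0),(.11,-.1,0),(.11,.1,0),(-.11,.1,0)])
    K=np.array([[c['fx'],0,c['cx']],[0,c['fy'],c['cy']],[0,0,1]])
    ok,rv,tv,er=cv2.solvePnPGeneric(ob,ic,K,None,flags=cv2.SOLVEPNP_IPPE)
    F=np.diag([1,-1,-1.])
    for r_,t_,e_ in list(zip(rv,tv,er)):
        Rw=c['R']@F@cv2.Rodrigues(r_)[0];tw=c['o']+c['R']@F@t_.ravel()
        z=Rw[:,2];u=R.from_euler('z',np.arctan2(Rw[1,0],Rw[0,0])).as_matrix().T@z
        print('\nerr',e_.round(3),'centre',tw.round(4),'yaw',np.degrees(np.arctan2(Rw[1,0],Rw[0,0])).round(2),'z in stand axes',u.round(4),'about diag',(np.array([-.664,.747])@u[:2]).round(4),'along',(np.array([.747,.664])@u[:2]).round(4))
    # free fit: world height of corners
    return ic
E
python3 - <<'E'
from plate import *
c=snap('wrist','w8.png')
print(plate(c,'w8.png',(220,40),(236,250),(411,246),(417,36),.78).round(1))
E
```

```text
line rms 0.082 68; line rms 0.103 71; line rms 0.092 62; line rms 0.119 75; 
err [0.509] centre [0.6393 0.0434 0.0443] yaw -4.62 z in stand axes [-0.0373  0.0206  0.9991] about diag 0.0402 along -0.0142

err [0.773] centre [0.6398 0.0421 0.0443] yaw -4.61 z in stand axes [-0.0168 -0.0369  0.9992] about diag -0.0164 along -0.037
[[216.5  38.9]
 [231.9 249.7]
 [406.8 246. ]
 [414.7  35.2]]
```

```bash
python3 -m jog '[{"translation":[0.9,0.34,0],"twist":0,"claw":62},{"translation":[0.9,0.34,0],"twist":0,"claw":62},{"translation":[0.9,0.34,0],"twist":0,"claw":62},{"translation":[0.9,0.34,0],"twist":0,"claw":62},{"translation":[0.9,0.34,0],"twist":0,"claw":62},{"translation":[0.9,0.34,0],"twist":0,"claw":62},{"translation":[0,0,0.95],"twist":-1,"claw":62},{"translation":[0,0,0.95],"twist":-1,"claw":62},{"translation":[0,0,0.95],"twist":-1,"claw":62},{"translation":[0,0,0.95],"twist":-1,"claw":62},{"translation":[0,0,0.3],"twist":-1,"claw":62},{"translation":[0,0,0],"twist":-0.5,"claw":62},{"translation":[0,0,0],"twist":0,"claw":62}]' 35
python3 -c "
from h import *
snap('wrist','w9.png');print(r.get_state()['tool_pos'])"
```

```text
clock: 19.65
tool_pos: [0.4855, 0.1356, 0.1787]
eef_rot: [-0.236, 0.972, 0.0, -0.001]
contact_force: [-0.0, -0.3, 0.7]
opening: 0.619
[0.48614797 0.13580436 0.17947968]
```

```bash
python3 -m jog '[{"translation":[0,0,0.8],"twist":0,"claw":62},{"translation":[0,0,0.8],"twist":0,"claw":62},{"translation":[0,0,0.8],"twist":0,"claw":62},{"translation":[0,0,0],"twist":0,"claw":30},{"translation":[0,0,0],"twist":0,"claw":30},{"translation":[0,0,0],"twist":0,"claw":30},{"translation":[0,0,0],"twist":0,"claw":30},{"translation":[0,0,0],"twist":0,"claw":30},{"translation":[0,0,0],"twist":1,"claw":30},{"translation":[0,0,0],"twist":1,"claw":30},{"translation":[0,0,0],"twist":1,"claw":30},{"translation":[0,0,0],"twist":1,"claw":30},{"translation":[0,0,0],"twist":1,"claw":30},{"translation":[0,0,0],"twist":1,"claw":30},{"translation":[0,0,0],"twist":1,"claw":30},{"translation":[0,0,0],"twist":1,"claw":30},{"translation":[0,0,0],"twist":1,"claw":30},{"translation":[0,0,0],"twist":1,"claw":30}]' 35
python3 -m jog '[{"translation":[0,0,0],"twist":1,"claw":30},{"translation":[0,0,0],"twist":0,"claw":62},{"translation":[0,0,0],"twist":0,"claw":62},{"translation":[0,0,0],"twist":0,"claw":62},{"translation":[0,0,0],"twist":0,"claw":62}]' 35
python3 -c "
from h import *
snap('side','s10.png');snap('side','s11.png')"
python3 edge.py s10.png s11.png
```

```text
clock: 21.2
tool_pos: [0.4843, 0.1399, 0.0864]
eef_rot: [0.282, 0.96, 0.003, -0.002]
contact_force: [-7.6, 5.8, 6.1]
opening: 0.411
clock: 21.62
tool_pos: [0.4873, 0.1356, 0.0849]
eef_rot: [0.333, 0.943, 0.001, 0.001]
contact_force: [-1.1, 0.8, 0.2]
opening: 0.62
s10.png [251.93 248.94] 0.066 51
s11.png [251.91 248.95] 0.079 52
```

```bash
python3 -m jog '[{"translation":[0,0,0.03],"twist":-1,"claw":62},{"translation":[0,0,0],"twist":-1,"claw":62},{"translation":[0,0,0],"twist":-1,"claw":62},{"translation":[0,0,0],"twist":-1,"claw":62},{"translation":[0,0,0],"twist":-1,"claw":62},{"translation":[0,0,0],"twist":-1,"claw":62},{"translation":[0,0,0],"twist":-1,"claw":62},{"translation":[0,0,0],"twist":-0.5,"claw":30},{"translation":[0,0,0],"twist":0,"claw":30},{"translation":[0,0,0],"twist":0,"claw":30},{"translation":[0,0,0],"twist":0,"claw":30},{"translation":[0,0,0],"twist":0,"claw":30},{"translation":[0,0,0],"twist":1,"claw":30},{"translation":[0,0,0],"twist":1,"claw":30},{"translation":[0,0,0],"twist":1,"claw":30},{"translation":[0,0,0],"twist":1,"claw":30},{"translation":[0,0,0],"twist":1,"claw":30},{"translation":[0,0,0],"twist":1,"claw":30}]' 35
python3 -m jog '[{"translation":[0,0,0],"twist":0,"claw":30},{"translation":[0,0,0],"twist":0,"claw":62},{"translation":[0,0,0],"twist":0,"claw":62},{"translation":[0,0,0],"twist":0,"claw":62},{"translation":[0,0,0],"twist":0,"claw":62}]' 35
python3 -c "
from h import *
snap('side','s12.png');snap('side','s13.png')"
python3 edge.py s12.png s13.png
```

```text
clock: 23.22
tool_pos: [0.4844, 0.1398, 0.083]
eef_rot: [0.256, 0.967, 0.002, -0.001]
contact_force: [-7.0, 6.0, 14.0]
opening: 0.393
clock: 23.63
tool_pos: [0.4863, 0.1354, 0.0822]
eef_rot: [0.258, 0.966, -0.0, 0.0]
contact_force: [0.6, 0.8, -0.4]
opening: 0.613
s12.png [251.89 248.99] 0.072 49
s13.png [251.84 249.02] 0.077 53
```

```bash
python3 -m jog '[{"translation":[0,0,0],"twist":-1,"claw":62},{"translation":[0,0,0],"twist":-1,"claw":62},{"translation":[0,0,0],"twist":-1,"claw":62},{"translation":[0,0,0],"twist":-1,"claw":62},{"translation":[0,0,0],"twist":-1,"claw":62},{"translation":[0,0,0],"twist":-1,"claw":62},{"translation":[0,0,0],"twist":-1,"claw":62},{"translation":[0,0,0],"twist":-1,"claw":62},{"translation":[0,0,0],"twist":-1,"claw":62},{"translation":[0,0,0],"twist":-0.5,"claw":30},{"translation":[0,0,0],"twist":0,"claw":30},{"translation":[0,0,0],"twist":0,"claw":30},{"translation":[0,0,0],"twist":0,"claw":30},{"translation":[0,0,0],"twist":0,"claw":30},{"translation":[0,0,0],"twist":0,"claw":30}]' 35
python3 -c "
from h import *
snap('side','s14.png')
s=r.get_state();print(np.round(s['moment'],2),np.round(s['contact_force'],1))"
python3 -m jog '[{"translation":[0,0,0],"twist":1,"claw":30},{"translation":[0,0,0],"twist":1,"claw":30},{"translation":[0,0,0],"twist":1,"claw":30},{"translation":[0,0,0],"twist":1,"claw":30},{"translation":[0,0,0],"twist":1,"claw":30},{"translation":[0,0,0],"twist":1,"claw":30},{"translation":[0,0,0],"twist":1,"claw":30},{"translation":[0,0,0],"twist":0,"claw":30}]' 35
python3 -c "
from h import *
snap('side','s15.png')
s=r.get_state();print(np.round(s['moment'],2),np.round(s['contact_force'],1))"
python3 -m jog '[{"translation":[0,0,0],"twist":0,"claw":62},{"translation":[0,0,0],"twist":0,"claw":62},{"translation":[0,0,0],"twist":0,"claw":62},{"translation":[0,0,0],"twist":0,"claw":62}]' 35
python3 -c "
from h import *
snap('side','s16.png')"
python3 edge.py s14.png s15.png s16.png
python3 -c "
import cv2,numpy as np
f=lambda n:cv2.resize(cv2.imread('pics/'+n)[180:270,290:430],None,fx=5,fy=3.3,interpolation=2)
cv2.imwrite('pics/v7.png',np.vstack([f('side0.png'),f('s16.png')]))"
```

```text
clock: 24.98
tool_pos: [0.4878, 0.1325, 0.0823]
eef_rot: [-0.232, 0.973, -0.002, 0.001]
contact_force: [4.0, -5.6, -0.7]
opening: 0.414
[-1.16 -0.81 -0.  ] [ 4.8 -6.2 -2.1]
clock: 25.7
tool_pos: [0.4846, 0.1376, 0.0824]
eef_rot: [0.129, 0.992, 0.001, -0.001]
contact_force: [-4.0, 3.7, 4.7]
opening: 0.375
[1.58 0.81 0.43] [-5.4  3.2  4.8]
clock: 26.08
tool_pos: [0.4866, 0.1349, 0.0822]
eef_rot: [0.129, 0.992, -0.0, 0.0]
contact_force: [0.6, -0.8, -0.8]
opening: 0.62
s14.png [251.81 248.99] 0.071 52
s15.png [251.61 249.14] 0.086 49
s16.png [251.61 249.26] 0.083 51
```

View pics/v7.png

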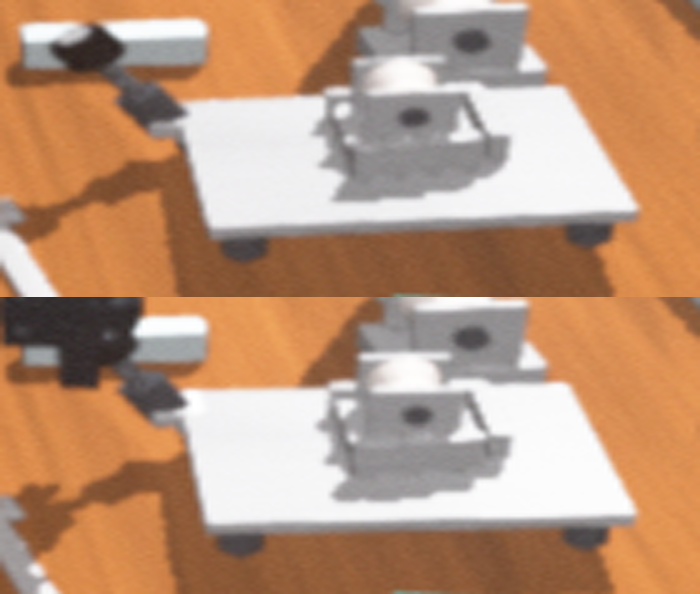

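View 7 (side, before and after): the plate's front edge went from visibly sloping to nearly even. Some of that could be yaw, so I lift off, move over to the wedge and fit the full stand pose from both cameras.

```bash
python3 -m jog '[{"translation":[0,0,-1],"twist":0,"claw":62},{"translation":[0,0,-1],"twist":-0.7,"claw":62},{"translation":[0,0,-1],"twist":-0.7,"claw":62},{"translation":[0,0,-1],"twist":-0.7,"claw":62},{"translation":[-0.08,-1,0],"twist":0,"claw":62},{"translation":[-0.08,-1,0],"twist":0,"claw":62},{"translation":[-0.08,-1,0],"twist":0,"claw":62},{"translation":[-0.08,-1,0],"twist":0,"claw":62},{"translation":[-0.08,-1,0],"twist":0,"claw":62},{"translation":[-0.08,-1,0],"twist":0,"claw":62},{"translation":[-0.08,-1,0],"twist":0,"claw":62},{"translation":[-0.08,-1,0],"twist":0,"claw":62},{"translation":[-0.08,-1,0],"twist":0,"claw":62},{"translation":[-0.08,-1,0],"twist":0,"claw":62},{"translation":[0,0,0],"twist":0,"claw":62}]' 20
cat > fit.py <<'E'
from plate import *
from scipy.optimize import least_squares
import sys,io,contextlib
S0=(.637,.040,.045,np.radians(-3.5))
CO=np.array([(-.11,-.1,0),(.11,-.1,0),(.11,.1,0),(-.11,.1,0)])
def pose(p): return R.from_euler('z',S0[3]).as_matrix()@R.from_rotvec(p[3:]).as_matrix(), np.array(S0[:3])+p[:3]
def fit(ft,fs,t,s,mean=None):
    obs=[]
    # corner order NR,FR,FL,NL ; lines: -y edge(0-1), far(1-2), +y (2-3), near(0-3)
    for c,f,es in ((t,ft,(0,1,2,3)),(s,fs,(1,2,3))):
        px=[np.array(proj(c,pose(np.zeros(6))[1]+pose(np.zeros(6))[0]@k))[::-1] for k in CO]
        for e in es:
            i,j=((0,1),(1,2),(2,3),(0,3))[e]; a,b=px[i],px[j]
            u0,u1=.04,.96
            if c is t and e==3: u1=.75
            if c is t and e==2: u1=.85
            if c is s and e==2: u0,u1=.6,.95
            if c is s and e==3: u1=.6
            A=a+u0*(b-a);B=a+u1*(b-a)
            with contextlib.redirect_stdout(io.StringIO()) as o: L=lines(f,[(A,B)],5)[0]
            L=L/np.hypot(*L[:2]); obs.append((c,L,CO[i]+u0*(CO[j]-CO[i]),CO[i]+u1*(CO[j]-CO[i]),o.getvalue()))
    def res(p):
        Rw,o=pose(p);out=[]
        for c,L,a,b,_ in obs:
            for k in (a,b): q=proj(c,o+Rw@k);out.append(L@[q[1],q[0],1])
        return np.array(out)
    q=least_squares(res,np.zeros(6),loss='soft_l1',f_scale=.5)
    return q.x,res(q.x),obs
if __name__=='__main__':
    np.set_printoptions(suppress=True,linewidth=160)
    t=snap('top','t20.png');s=snap('side','s20.png')
    for ft,fs in (('top0.png','side0.png'),('t20.png','s20.png')):
        x,rs,ob=fit(ft,fs,t,s);print((x[:3]*1000).round(2),'mm rot mrad',(x[3:]*1000).round(1),'res',rs.round(2))
        print([o[4].split()[2:4] for o in ob])
E
python3 fit.py; python3 edge.py s20.png
```

```text
clock: 27.38
tool_pos: [0.5004, -0.2767, 0.2422]
eef_rot: [0.026, 1.0, -0.004, 0.0]
contact_force: [-0.1, -1.1, 0.2]
opening: 0.622
[0.47 0.67 3.13] mm rot mrad [-21.6 -59.  -10.6] res [-0.29 -0.41 -0.11 -0.07  0.27  0.67 -0.4  -0.31  0.26  0.08 -0.44  0.15  0.39  0.22]
[['0.098', '69;'], ['0.098', '66;'], ['0.092', '69;'], ['0.093', '63;'], ['0.076', '80;'], ['0.09', '72;'], ['0.081', '67;']]
[1.28 0.67 2.36] mm rot mrad [  5.1 -32.4 -25.4] res [-0.36 -0.44 -0.12 -0.2   0.44  0.56 -0.48 -0.33  0.36  0.34 -3.87  0.39  0.24  0.31]
[['0.09', '70;'], ['0.088', '73;'], ['0.111', '66;'], ['0.089', '75;'], ['0.083', '73;'], ['0.427', '61;'], ['0.086', '73;']]
s20.png [251.69 249.16] 0.09 51
```

```bash
python3 - <<'E'
s=open('fit.py').read()
s=s.replace("(s,fs,(1,2,3))","(s,fs,(0,1,2,3))")
s=s.replace("px=[np.array(proj(c,pose(np.zeros(6))[1]+pose(np.zeros(6))[0]@k))[::-1] for k in CO]","P0=pose(np.zeros(6))")
s=s.replace("a,b=px[i],px[j]","dz=np.array([0,0,-.012 if e==3 or (c is s and e==0) else 0]);a,b=[np.array(proj(c,P0[1]+P0[0]@(CO[k]+dz)))[::-1] for k in (i,j)]")
s=s.replace("CO[i]+u0*(CO[j]-CO[i]),CO[i]+u1*(CO[j]-CO[i])","CO[i]+u0*(CO[j]-CO[i])+dz,CO[i]+u1*(CO[j]-CO[i])+dz")
s=s.replace("if c is s and e==2: u0,u1=.6,.95","if c is s and e==2: u0,u1=.68,.93")
s=s.replace("(('top0.png'","(('top0.png','side0.png'),('t20.png','s20.png'),('top0.png'",1) if 0 else s
s=s.replace("t=snap('top','t20.png');s=snap('side','s20.png')","t=snap('top','t20.png');s=snap('side','s20.png')")
open('fit.py','w').write(s)
E
python3 fit.py
```

```text
[2.4  0.79 1.27] mm rot mrad [-28.1 -29.8 -12.3] res [-0.5  -0.41 -0.14  0.    0.73  0.54 -0.44 -0.25  0.14 -0.1   0.25  0.16 -0.65  0.11  0.24  0.17]
[['0.098', '69;'], ['0.098', '66;'], ['0.092', '69;'], ['0.082', '59;'], ['0.101', '62;'], ['0.076', '80;'], ['0.02', '65;'], ['0.083', '69;']]
[2.08 0.43 4.5 ] mm rot mrad [ 29.8   1.8 -18.7] res [ -0.03  -0.64  -0.12  -0.32   0.27   0.21  -0.28  -0.15   0.06  -0.12   0.39   0.11   6.52 -10.2    0.24   0.21]
[['0.085', '67;'], ['0.085', '74;'], ['0.128', '65;'], ['0.069', '67;'], ['0.133', '68;'], ['0.098', '68;'], ['0.463', '55;'], ['0.091', '69;']]
```

```bash
sed -i 's/(s,fs,(0,1,2,3))/(s,fs,(0,1,3))/; ' fit.py; python3 fit.py; python3 - <<'E'
from h import *
w=snap('wrist','w20.png');st=r.get_state();print(st['tool_pos'])
for d in r.spot_point('wedge','wrist'): print(np.round(d['location'],1),d['confidence'],atz(w,*d['location'],0).round(4))
E
```

```text
[1.52 0.42 4.47] mm rot mrad [  1.2 -22.   -5.4] res [-0.03 -0.48 -0.02 -0.23  0.16  0.31 -0.43 -0.15 -0.04 -0.05  0.36 -0.05  0.27  0.31]
[['0.098', '69;'], ['0.098', '66;'], ['0.092', '69;'], ['0.082', '59;'], ['0.101', '62;'], ['0.076', '80;'], ['0.083', '69;']]
[2.04 0.28 4.53] mm rot mrad [ 28.7   1.6 -19.7] res [-0.04 -0.59 -0.07 -0.39  0.24  0.27 -0.31 -0.19 -0.01 -0.06  0.39  0.13  0.22  0.28]
[['0.09', '71;'], ['0.086', '75;'], ['0.132', '72;'], ['0.086', '70;'], ['0.138', '64;'], ['0.078', '66;'], ['0.083', '65;']]
[ 0.50297651 -0.2633799   0.24233197]
[208.4 312. ] 0.76 [ 0.5046 -0.2646  0.    ]
```

View pics/w20.png

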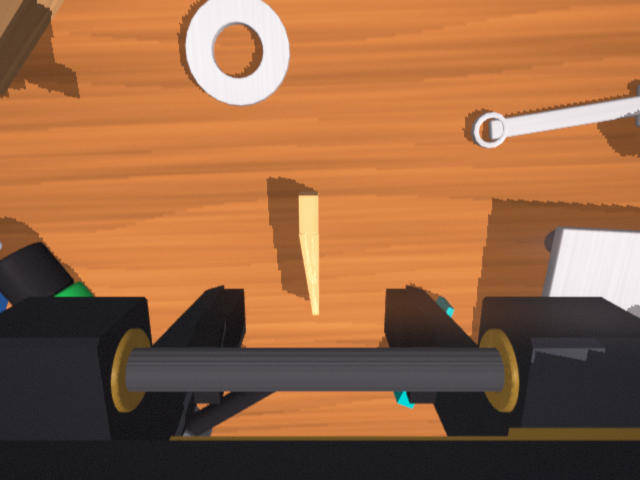

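View 8 (wrist over the wedge): the small wooden wedge lies straight, head at (309,215) and thin end at (317,312). That confirms it as the meant one; the bigger one is at the top left.

The tilt fit says about 2.8 rad of turn so far, with no sign of overshoot. Before grasping, I press gently on the plate over foot (90,-80) to see whether it still hangs.

```bash
python3 -m jog '[{"translation":[-0.67,0.71,0],"twist":0,"claw":0},{"translation":[-0.67,0.71,0],"twist":0,"claw":0},{"translation":[-0.67,0.71,0],"twist":0,"claw":0},{"translation":[-0.67,0.71,0],"twist":0,"claw":0},{"translation":[-0.67,0.71,0],"twist":0,"claw":0},{"translation":[-0.67,0.71,0],"twist":0,"claw":0},{"translation":[-0.67,0.71,0.5],"twist":0,"claw":0},{"translation":[-0.67,0.71,0.5],"twist":0,"claw":0},{"translation":[0,0,0.9],"twist":0,"claw":0},{"translation":[0,0,0.9],"twist":0,"claw":0},{"translation":[0,0,0.9],"twist":0,"claw":0},{"translation":[0,0,0.6],"twist":0,"claw":0},{"translation":[0,0,0],"twist":0,"claw":0}]' 20
python3 -c "
from h import *
snap('side','s30.png');s=r.get_state();print(s['tool_pos'],s['contact_force'])"
python3 edge.py s30.png
```

```text
clock: 28.87
tool_pos: [0.718, -0.0476, 0.0658]
eef_rot: [0.018, 1.0, 0.0, -0.006]
contact_force: [-1.4, 0.8, -0.6]
opening: 0.006
[ 0.72031023 -0.047961    0.0693508 ] [0.14968937 0.06789219 0.58017491]
s30.png [251.67 249.15] 0.085 47
```

```bash
python3 -m jog '[{"translation":[0,0,0.3],"twist":0,"claw":0},{"translation":[0,0,0.2],"twist":0,"claw":0},{"translation":[0,0,0.1],"twist":0,"claw":0}]' 20
python3 -m jog '[{"translation":[0,0,0.05],"twist":0,"claw":0},{"translation":[0,0,0],"twist":0,"claw":0}]' 20
python3 -c "
from h import *
snap('side','s31.png');s=r.get_state();print(s['tool_pos'],s['contact_force'])"
python3 -m jog '[{"translation":[0,0,0.1],"twist":0,"claw":0},{"translation":[0,0,0],"twist":0,"claw":0}]' 20
python3 -c "
from h import *
snap('side','s32.png');s=r.get_state();print(s['tool_pos'],s['contact_force'])"
python3 edge.py s31.png s32.png
```

```text
clock: 29.17
tool_pos: [0.7234, -0.049, 0.0489]
eef_rot: [0.019, 1.0, 0.0, 0.001]
contact_force: [-0.2, 0.4, -0.0]
opening: -0.001
clock: 29.33
tool_pos: [0.723, -0.0492, 0.0466]
eef_rot: [0.019, 1.0, 0.0, 0.0]
contact_force: [-0.4, -0.7, -0.3]
opening: 0.003
[ 0.72319513 -0.04927375  0.04686015] [ 0.04346714 -0.85275013 -0.08928907]
clock: 29.55
tool_pos: [0.7241, -0.0493, 0.0448]
eef_rot: [0.019, 1.0, 0.0, 0.001]
contact_force: [-2.8, 0.4, 9.9]
opening: 0.003
[ 0.72408356 -0.04934128  0.04477978] [-2.01248728  0.0280186  10.14566627]
s31.png [251.72 249.15] 0.085 49
s32.png [251.68 249.27] 0.079 47
```

The foot took 10 N and moved only about 0.3 mm, so it stands on the bench and the stand is level. On to the wedge.

```bash
python3 -m jog '[{"translation":[0,0,-0.9],"twist":0,"claw":0},{"translation":[0,0,-0.9],"twist":0,"claw":0},{"translation":[0,0,-0.9],"twist":0,"claw":60},{"translation":[0,0,-0.5],"twist":0,"claw":60},{"translation":[0.68,-0.715,0],"twist":0,"claw":60},{"translation":[0.68,-0.715,0],"twist":0,"claw":60},{"translation":[0.68,-0.715,0],"twist":0,"claw":60},{"translation":[0.68,-0.715,0],"twist":0,"claw":60},{"translation":[0.68,-0.715,0],"twist":0,"claw":60},{"translation":[0.68,-0.715,0],"twist":0,"claw":60},{"translation":[0.68,-0.715,0],"twist":0,"claw":60},{"translation":[0.68,-0.715,0],"twist":0,"claw":60},{"translation":[0,0,0.7],"twist":0,"claw":60},{"translation":[0,0,0],"twist":0,"claw":60},{"translation":[0,0,0],"twist":0,"claw":60}]' 25
python3 - <<'E'
from plate import *
t=snap('top','t40.png');w=snap('wrist','w40.png');s=snap('side','s40.png')
from h import r
st=r.get_state();print(st['tool_pos'],st['eef_rot'])
g=cv2.cvtColor(cv2.imread('pics/w40.png'),cv2.COLOR_BGR2HSV)
m=((g[:,:,0]<30)&(g[:,:,1]<150)&(g[:,:,1]>60)&(g[:,:,2]>190)).astype(np.uint8);m[330:]=0
n,l,sx,c=cv2.connectedComponentsWithStats(m)
for i in np.argsort(-sx[1:,4])[:4]+1: print(sx[i],c[i].round(1))
for d in r.spot_point('wedge','wrist')[:2]: print(np.round(d['location'],1),d['confidence'],atz(w,*d['location'],0).round(4))
i=np.argmin([abs(k[0]-310)+abs(k[1]-230) if a[4]>150 else 1e6 for k,a in zip(c,sx)])
for row in range(sx[i][1],sx[i][1]+sx[i][3],6):
    q=np.where(l[row]==i)[0]
    if len(q): print(row,q.min(),q.max(),atz(w,row,q.min(),.03).round(4),atz(w,row,q.max()+1,.03).round(4))
E
python3 fit.py
```

```text
clock: 30.85
tool_pos: [0.4965, -0.2689, 0.1421]
eef_rot: [0.019, 1.0, 0.001, -0.0]
contact_force: [-0.2, -0.3, 0.5]
opening: 0.6
[ 0.49866043 -0.26813906  0.14335134] [1.79228232e-02 9.99838444e-01 1.27178697e-04 1.35690610e-03]
[ 301  223   27  107 2565] [315.  271.4]
[237  15  53  86 107] [273.6  63.5]
[554 141  44  18  51] [575.5 149.5]
[185   6   6  31  31] [186.  21.]
[237.1 315.6] 0.81 [ 0.5043 -0.2668  0.    ]
[447.4 436.6] 0.44 [ 0.6931 -0.1701  0.    ]
0 0 639 [ 0.3508 -0.4419  0.03  ] [ 0.3639 -0.0759  0.03  ]
6 0 639 [ 0.3538 -0.4426  0.03  ] [ 0.367  -0.0753  0.03  ]
12 0 639 [ 0.3569 -0.4434  0.03  ] [ 0.3702 -0.0748  0.03  ]
18 0 639 [ 0.36   -0.4441  0.03  ] [ 0.3733 -0.0743  0.03  ]
24 0 639 [ 0.3631 -0.4448  0.03  ] [ 0.3765 -0.0738  0.03  ]
30 0 639 [ 0.3662 -0.4456  0.03  ] [ 0.3796 -0.0732  0.03  ]
36 0 639 [ 0.3693 -0.4463  0.03  ] [ 0.3829 -0.0727  0.03  ]
42 0 639 [ 0.3725 -0.4471  0.03  ] [ 0.3861 -0.0721  0.03  ]
48 0 639 [ 0.3757 -0.4478  0.03  ] [ 0.3893 -0.0716  0.03  ]
54 0 639 [ 0.3789 -0.4486  0.03  ] [ 0.3926 -0.071   0.03  ]
60 0 639 [ 0.3822 -0.4494
[... 4134 characters left out ...]
 -0.5169  0.03  ] [ 0.6857 -0.0216  0.03  ]
468 0 639 [ 0.6724 -0.5182  0.03  ] [ 0.6914 -0.0207  0.03  ]
474 0 639 [ 0.678  -0.5195  0.03  ] [ 0.6971 -0.0197  0.03  ]
[1.52 0.42 4.47] mm rot mrad [  1.2 -22.   -5.4] res [-0.03 -0.48 -0.02 -0.23  0.16  0.31 -0.43 -0.15 -0.04 -0.05  0.36 -0.05  0.27  0.31]
[['0.098', '69;'], ['0.098', '66;'], ['0.092', '69;'], ['0.082', '59;'], ['0.101', '62;'], ['0.076', '80;'], ['0.083', '69;']]
[ 0.53 -0.02  6.43] mm rot mrad [ 44.4  -3.9 -20.4] res [ 0.09 -0.37  0.26 -0.46  0.1   0.25  0.32  0.22 -0.22 -0.21  0.83  0.11  4.96  0.72]
[['0.09', '75;'], ['0.089', '72;'], ['0.121', '61;'], ['0.07', '72;'], ['0.152', '63;'], ['0.073', '70;'], ['0.221', '57;']]
```

```bash
python3 -m jog '[{"translation":[0,0,0.9],"twist":0,"claw":60},{"translation":[0,0,0.9],"twist":0,"claw":60},{"translation":[0,0,0.9],"twist":0,"claw":60},{"translation":[0,0,0.5],"twist":0,"claw":60},{"translation":[0,0,0.2],"twist":0,"claw":60},{"translation":[0,0,0],"twist":0,"claw":0},{"translation":[0,0,0],"twist":0,"claw":0},{"translation":[0,0,0],"twist":0,"claw":0},{"translation":[0,0,0],"twist":0,"claw":0},{"translation":[0,0,0],"twist":0,"claw":0},{"translation":[0,0,0],"twist":0,"claw":0},{"translation":[0,0,0],"twist":0,"claw":0}]' 40
python3 -c "
from h import *
s=r.get_state();print(np.round(s['tool_pos'],4),np.round(s['contact_force'],1),s['opening'],s['eef_rot'])"
```

```text
clock: 32.15
tool_pos: [0.4973, -0.2698, 0.0075]
eef_rot: [0.019, 1.0, -0.0, 0.001]
contact_force: [-1.1, 1.4, 6.1]
opening: 0.201
[ 0.4973 -0.2698  0.0075] [-1.1  1.4  6.1] 0.2011013048235495 [ 1.94178286e-02  9.99810973e-01 -3.41055478e-04  9.22243079e-04]
```

```bash
python3 -m jog '[{"translation":[0,0,-0.8],"twist":0,"claw":0},{"translation":[0,0,-0.9],"twist":0.4,"claw":0},{"translation":[0,0,-0.9],"twist":0,"claw":0},{"translation":[0,0,-0.6],"twist":0,"claw":0},{"translation":[0.11,0.91,0],"twist":0,"claw":0},{"translation":[0.11,0.91,0],"twist":0,"claw":0},{"translation":[0.11,0.91,0],"twist":0,"claw":0},{"translation":[0.11,0.91,0],"twist":0,"claw":0},{"translation":[0.11,0.91,0],"twist":0,"claw":0},{"translation":[0.11,0.91,0],"twist":0,"claw":0},{"translation":[0.11,0.91,0],"twist":0,"claw":0},{"translation":[0.11,0.91,0],"twist":0,"claw":0},{"translation":[0,0,0.6],"twist":0,"claw":0},{"translation":[0,0,0.5],"twist":0,"claw":0},{"translation":[0,0,0],"twist":0,"claw":0},{"translation":[0,0,0],"twist":0,"claw":0}]' 40
python3 - <<'E'
from h import *
s=r.get_state();print(np.round(s['tool_pos'],4),np.round(s['eef_rot'],4),np.round(s['contact_force'],1))
t=snap('top','t50.png');c=snap('side','s50.png')
f=lambda n,a,b,k:cv2.resize(cv2.imread('pics/'+n)[a:a+110,b:b+130],None,fx=3,fy=4,interpolation=2)
cv2.imwrite('pics/v9.png',np.hstack([f('t50.png',125,220,4),f('s50.png',170,290,4)]))
E
```

```text
clock: 33.48
tool_pos: [0.4842, 0.0234, 0.0901]
eef_rot: [0.04, 0.999, -0.0, -0.001]
contact_force: [0.1, -0.2, -0.5]
opening: 0.203
[0.4842 0.0234 0.0901] [ 4.030e-02  9.992e-01 -3.000e-04 -1.000e-03] [ 0.1 -0.2 -0.5]
```

View pics/v9.png

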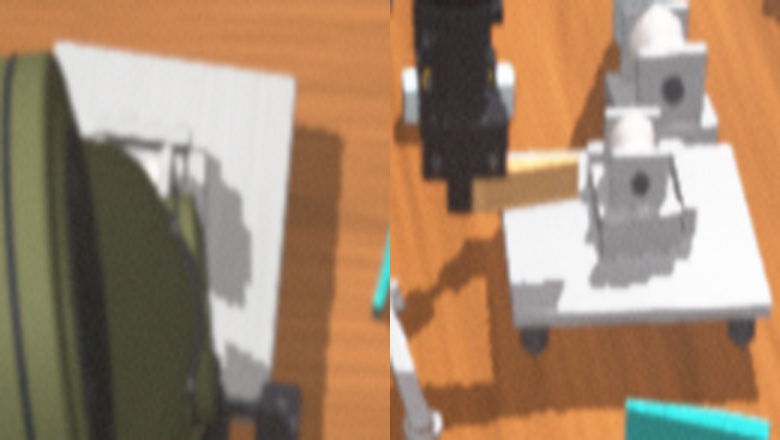

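View 9: the wedge hangs ahead of the gap, thin end forward, level and roughly in line with the gap between rail and bracket. I lower it and advance along a line converging on the home point.

```bash
python3 -m jog '[{"translation":[0,-0.02,0.5],"twist":0,"claw":0},{"translation":[0,0,0.4],"twist":0,"claw":0},{"translation":[0,0,0],"twist":0,"claw":0},{"translation":[-0.25,0.02,0],"twist":0,"claw":0},{"translation":[-0.25,0.02,0],"twist":0,"claw":0},{"translation":[-0.25,0.02,0],"twist":0,"claw":0},{"translation":[0,0,0],"twist":0,"claw":0}]' 40
python3 -c "
from h import *
s=r.get_state();print(np.round(s['tool_pos'],4),np.round(s['contact_force'],1),np.round(s['moment'],2))"
python3 -m jog '[{"translation":[-0.2,0.02,0],"twist":0,"claw":0},{"translation":[-0.2,0.02,0],"twist":0,"claw":0},{"translation":[-0.2,0.02,0],"twist":0,"claw":0},{"translation":[-0.2,0.02,0],"twist":0,"claw":0},{"translation":[0,0,0],"twist":0,"claw":0}]' 40
python3 - <<'E'
from h import *
s=r.get_state();print(np.round(s['tool_pos'],4),np.round(s['contact_force'],1),np.round(s['moment'],2),s['opening'])
c=snap('side','s51.png')
cv2.imwrite('pics/v10.png',cv2.resize(cv2.imread('pics/s51.png')[170:270,290:430],None,fx=5,fy=5,interpolation=2))
E
```

```text
clock: 34.17
tool_pos: [0.5183, 0.0225, 0.056]
eef_rot: [0.041, 0.999, 0.0, 0.003]
contact_force: [-0.6, 0.9, -0.8]
opening: 0.2
[0.5183 0.0225 0.056 ] [-0.6  0.9 -0.8] [ 0.04 -0.01  0.02]
clock: 34.58
tool_pos: [0.5492, 0.023, 0.0545]
eef_rot: [0.041, 0.999, -0.0, 0.001]
contact_force: [0.7, -1.1, -0.6]
opening: 0.202
[0.5492 0.023  0.0545] [ 0.7 -1.1 -0.6] [-0.19 -0.1  -0.1 ] 0.20176444950281894
```

View pics/v10.png

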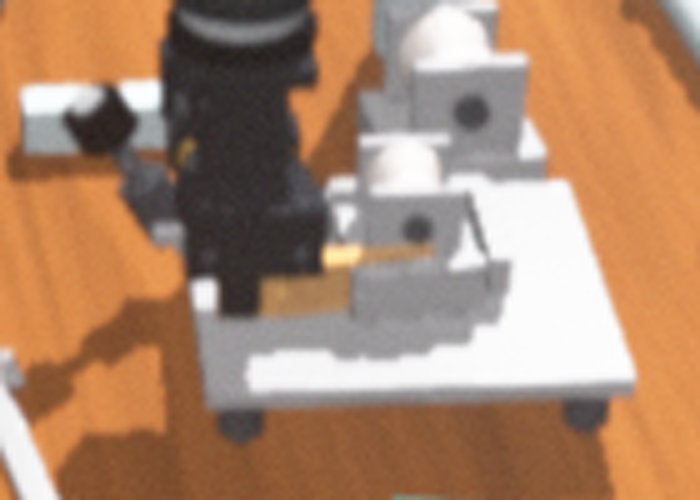

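View 10: the wedge is between the rail and the bracket. I drive on in small steps, watching the force.

```bash
python3 -m jog '[{"translation":[-0.15,0.015,0],"twist":0,"claw":0},{"translation":[-0.15,0.015,0],"twist":0,"claw":0},{"translation":[0,0,0.02],"twist":0,"claw":0}]' 50
python3 -c "
from h import *
s=r.get_state();print(np.round(s['tool_pos'],4),np.round(s['contact_force'],1),np.round(s['moment'],2))"
python3 -m jog '[{"translation":[-0.1,0.01,0],"twist":0,"claw":0},{"translation":[-0.05,0.01,0],"twist":0,"claw":0},{"translation":[0,0,0],"twist":0,"claw":0}]' 50
python3 -c "
from h import *
s=r.get_state();print(np.round(s['tool_pos'],4),np.round(s['contact_force'],1),np.round(s['moment'],2))"
```

```text
clock: 34.88
tool_pos: [0.5602, 0.0232, 0.0535]
eef_rot: [0.041, 0.999, -0.0, 0.001]
contact_force: [-0.3, -1.8, 1.1]
opening: 0.198
[0.5602 0.0232 0.0535] [-0.3 -1.8  1.1] [-0.48 -0.04 -0.18]
clock: 35.13
tool_pos: [0.5651, 0.0235, 0.0533]
eef_rot: [0.041, 0.999, -0.0, -0.0]
contact_force: [-1.2, -2.1, -1.4]
opening: 0.205
[0.5651 0.0235 0.0533] [-1.2 -2.1 -1.4] [-0.48  0.27 -0.11]
```

```bash
python3 -m jog '[{"translation":[-0.08,0.01,0],"twist":0,"claw":0},{"translation":[0,0,0],"twist":0,"claw":0}]' 50
python3 -m jog '[{"translation":[-0.06,0.008,0],"twist":0,"claw":0},{"translation":[0,0,0],"twist":0,"claw":0}]' 50
python3 -c "
from h import *
s=r.get_state();print(np.round(s['tool_pos'],4),np.round(s['contact_force'],1),np.round(s['moment'],2))"
```

```text
clock: 35.3
tool_pos: [0.5671, 0.0235, 0.0532]
eef_rot: [0.041, 0.999, -0.0, -0.002]
contact_force: [-4.0, -4.2, -0.2]
opening: 0.201
clock: 35.47
tool_pos: [0.5678, 0.0237, 0.053]
eef_rot: [0.041, 0.999, -0.001, -0.003]
contact_force: [-6.3, -3.1, 1.4]
opening: 0.203
[0.5678 0.0237 0.053 ] [-6.3 -3.1  1.4] [-0.59  1.23 -0.28]
```

```bash
python3 -m jog '[{"translation":[-0.08,0.006,0],"twist":0,"claw":0},{"translation":[0,0,0],"twist":0,"claw":0}]' 50
python3 -m jog '[{"translation":[-0.06,0.005,0],"twist":0,"claw":0},{"translation":[0,0,0],"twist":0,"claw":0},{"translation":[0,0,0],"twist":0,"claw":0}]' 50
python3 -c "
from h import *
s=r.get_state();print(np.round(s['tool_pos'],4),np.round(s['contact_force'],1),np.round(s['moment'],2))"
```

```text
clock: 35.63
tool_pos: [0.5684, 0.0237, 0.0527]
eef_rot: [0.041, 0.999, -0.001, -0.006]
contact_force: [-10.7, -2.4, 3.7]
opening: 0.199
clock: 35.88
tool_pos: [0.5687, 0.0237, 0.0525]
eef_rot: [0.04, 0.999, -0.001, -0.008]
contact_force: [-14.4, -2.7, 6.0]
opening: 0.2
[0.5687 0.0237 0.0525] [-14.4  -2.7   6. ] [-0.43  2.47 -0.18]
```

14 N and stopped, so it is tight. I release and back off behind the stand to look.

```bash
python3 -m jog '[{"translation":[0,0,0],"twist":0,"claw":45},{"translation":[0,0,0],"twist":0,"claw":45},{"translation":[0,0,0],"twist":0,"claw":45},{"translation":[0,0,0],"twist":0,"claw":45},{"translation":[0,0,-0.4],"twist":0,"claw":45},{"translation":[0,0,-0.8],"twist":0,"claw":45},{"translation":[0,0,-0.9],"twist":0,"claw":45},{"translation":[0,0,-0.9],"twist":0,"claw":45},{"translation":[0,0,-0.9],"twist":0,"claw":45},{"translation":[0,0,-0.9],"twist":0,"claw":45},{"translation":[0,0,-0.9],"twist":0,"claw":45},{"translation":[-0.9,0.1,0],"twist":0,"claw":45},{"translation":[-0.9,0.1,0],"twist":0,"claw":45},{"translation":[-0.9,0.1,0],"twist":0,"claw":45},{"translation":[0,0,0],"twist":0,"claw":45},{"translation":[0,0,0],"twist":0,"claw":45}]' 50
python3 - <<'E'
from plate import *
w=snap('wrist','w60.png');snap('side','s60.png');print(r.get_state()['tool_pos'])
a=cv2.imread('pics/w60.png')[10:270,200:440]
cv2.imwrite('pics/v11.png',cv2.resize(a,None,fx=2.3,fy=2.3,interpolation=2))
E
python3 edge.py s60.png
```

```text
clock: 37.22
tool_pos: [0.6864, 0.028, 0.2806]
eef_rot: [0.04, 0.999, 0.0, 0.0]
contact_force: [-0.7, 0.1, -1.2]
opening: 0.449
[0.68433305 0.02765062 0.28119669]
s60.png [251.63 249.15] 0.083 51
```

View pics/v11.png

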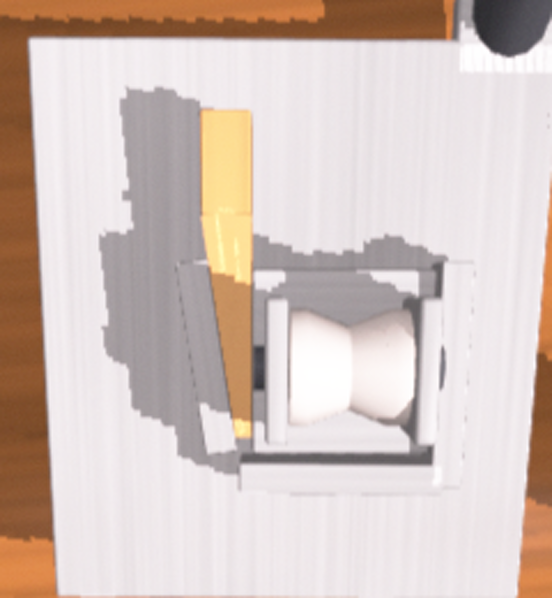

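```bash
python3 - <<'E'
from h import *
w=snap('wrist','w61.png')
def P(u,v,z): return atz(w,10+v/2.3,200+u/2.3,z)
NR=P(29,38,.045);FR=P(58,596,.045);FL=P(518,597,.045);NLx=P(455,42,.045)
ex=(FR-NR)/np.linalg.norm(FR-NR);ey=np.array([-ex[1],ex[0],0]);print('len',np.linalg.norm(FR-NR),np.linalg.norm(FL-FR),'yaw',np.degrees(np.arctan2(ex[1],ex[0])))
O=NR+.11*ex+.1*ey;print('centre',O)
for n,q in (('head near L',P(200,110,.075)),('head near R',P(252,110,.075)),('thin end R',P(250,437,.075)),('block L near',P(252,270,.063)),('block R near',P(441,268,.063))):
    print(n,((q-O)@ex*1000).round(1),((q-O)@ey*1000).round(1))
E
```

```text
len 0.2187664572286945 0.19914151955703202 yaw -4.9506476731416615
centre [0.63891808 0.04409689 0.045     ]
head near L -80.3 -34.6
head near R -80.5 -16.4
thin end R 34.6 -16.7
block L near -26.9 -16.3
block R near -28.1 54.9
```

View 11: the wedge lies in the gap between rail and bracket, and the bracket shows no gap to the side stop. Measured: wedge origin x about -63 mm, y about -25.5 mm, bracket y about +19.3 mm, and the plate edge unchanged since the press test. I hand in.

```bash
python3 -c "
from h import *
r.finish_job();print(r.get_state()['clock'])"
```

```text
the job is handed in; nothing more can be done
the job is handed in; nothing more can be done
```

I turned the knob clockwise in seven strokes (about 2.8 rad by the image fit) until the stand stood on all four feet. I then drove the small wooden wedge into the gap to about 14 N, released it and handed in at about 37 s. The hand-in gives no verdict.

**Level:**
- A 10 N press over foot (90, -80) moved the plate only about 0.3 mm, so that foot stands on the bench. The plate edge looked the same after the wedge was in.
- The absolute tilt fits from the cameras were biased by 10 to 30 mrad and contradicted each other. The level claim therefore rests on the press test and on the relative tilt change.
- The stand turned about 1 degree and shifted by about a millimetre while I turned the knob.

**Wedge and bracket:**

| | Measured | Needed |
|---|---|---|
| Wedge x | about -63 mm | above -66.5 mm |
| Wedge y | about -25.5 mm | -32 to -18 mm |
| Bracket y | about +19.3 mm | above 18.5 mm |

The bracket's margin is only about as large as the measuring error, but the last picture shows no gap between it and the side stop.

I did not go near the offcut or the spanner; their positions were not re-measured at the end.

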